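# Close the mould and hold the bolt head behind its bracket

## Task

Set the loose metal cover gently on the open mould so that it sits seated and level on the rim, and let go of it. Then reach down into the narrow gap between the mould and the upright bracket, grip the square bolt head hidden there between both fingers, and hold it firmly from turning; finish while still holding it. Leave the bottle, the tape roll and the small steel cylinder alone.

Things in the scene. Friction and masses are not known exactly. Their poses are not given: they have to be found in the camera images.
- rig: Fixed rig, its yaw within 0.6 rad: steel base plate 220 x 140 x 10 mm with an open round mould and upright bracket. Origin on the bench below the mould's outer wall; x from mould to bracket, z up. Bracket: plate 130 mm wide across y, x = 44 to 54 mm, top 100 mm above the bench. The gap between mould and bracket (x = 0 to 44 mm) is open at top and both ends; its floor is 10 mm above the bench.
- mould_rim (a point): Centre of the mouth of the round aluminium mould at rim height, 90 mm above the bench, at x = -50 mm of the rig; axes as the rig's. Mould 100 mm outer, 88 mm inner diameter.
- head (a point): Centre of the steel bolt head in the gap, 72 mm above the bench, at x = 22 mm, y = 0 of the rig. The head is square, 24 x 24 mm across flats, 18 mm long along the bolt, which lies level along the rig's x; a 16 mm shank joins it to the bracket. Its side flats face the rig's +y and -y: grip it from above, one finger in the gap on each side flat.
- bolt (a joint): Turn of the bolt, rad; at 0 the head's side flats are upright. Starts between 0 and 0.12. Beyond the bracket a 140 mm aluminium spanner on the nut points to the rig's +y, about level; its weight drags the stiff bolt slowly round (about 0.005 rad/s) until the head is held. Grows as the handle sinks. Closing jaws may turn the head a little towards square.
- cover: Loose aluminium cover, about 0.3 kg, on the bench, knob up. Origin: centre of its underside. From below: locating step 82 mm diameter, 5 mm high, that enters the mould's mouth with 3 mm play all round; plate 106 mm diameter, 6 mm thick, that rests on the rim; round knob 26 mm diameter, 38 mm high. Seated, its origin is 5 mm below the rim.
- cover_knob (a point): Grip point in the cover's knob, on its axis, 34 mm above the cover's underside (23 mm above the plate's upper face, 15 mm below the knob's top).
- bottle: Bystander: clear water bottle, 64 mm diameter, 190 mm high, upright; origin at the centre of its underside.
- tape: Bystander: roll of clear tape, 90 mm outer diameter, 45 mm high, lying flat; origin at the centre of its underside.
- specimen: Bystander: small plain steel cylinder, 50 mm diameter, 50 mm high, upright; origin at the centre of its underside.
Not all that is in view belongs to the job. What is shaped like the cover but blue is not meant.

How it is judged:
On the way, in this order (a step that is already met when the one before it is completed fails the run):
1. the cover sits seated and level on the mould's rim, released (horizontal distance between cover and mould_rim below 0.005 m and z of cover in the frame of mould_rim between -0.007 and -0.003 m and angle between cover's own z axis and vertical below 0.04 rad and linear speed of cover below 0.02 m/s and contact force between the fingers and cover below 0.3 N), for 0.3 s.
2. the bolt head is gripped between the fingers (distance between the grasp point and head below 0.016 m and contact force between the fingers and bolt above 4 N), for 0.3 s.
At the end, for the whole second after the job is handed in: Cover seated: within 5 mm of the mould axis, within 2 mm of fully down, tilt below 0.04 rad, at rest, not touched. Grasp point within 16 mm of the bolt head's centre, fingers pressing it with over 4 N, bolt no longer creeping round (below 0.003 rad/s) (all of step 1 and all of step 2 and velocity of joint bolt between -0.1 and 0.003 rad/s); the arm keeps its last pose, push and grip.
It fails at once if the bottle is shoved more than 3 cm or knocked over (distance of bottle from where it was at the start of the episode above 0.03 m or angle between bottle's own z axis and vertical above 0.5 rad).
It fails at once if the tape roll is shoved more than 3 cm or knocked over (distance of tape from where it was at the start of the episode above 0.03 m or angle between tape's own z axis and vertical above 0.5 rad).
It fails at once if the steel cylinder is shoved more than 3 cm or knocked over (distance of specimen from where it was at the start of the episode above 0.03 m or angle between specimen's own z axis and vertical above 0.5 rad).
It fails at once if the cover is dropped or banged on the rig (more than 60 N) (contact force between cover and rig above 60 N).
It also fails if it takes over 54 s, if anything falls off the work surface, if the arm or the gripper's body presses on something with over 40 N, if the wrist force passes 120 N, or if a joint passes its speed limit or range.

## Robot

A 6-joint arm with a two-finger parallel gripper is mounted at the origin on the work surface. World frame = base frame: x ahead of the robot, y to its left, z up, the work surface at z = 0. Lengths are in m, angles in rad, forces in N, time in s.
With the tool pointing down it reaches from about 0.425 to 0.95 m from the base axis. Payload 3.5 kg.
Tool frame: the origin (TCP) lies midway between the tips of the shut fingers; the grasp point (between the pads) lies 19 mm behind it; x points along the fingers, z is the direction in which the jaws open and shut, and the axes are right-handed (so a half turn about x gives the same grasp; the last joint's range is limited). The gripper opens to 85 mm and grips with 20 to 120 N. Pads are 22 mm wide; open, the fingers measure 114 mm over their backs; the gripper's body (76 mm by 85 mm) begins 54 mm behind the grasp point. The pads swing forward as they close: fully open they stand 13 mm farther back than shut.
Start: joints at [0.998, 0.286, 1.577, -0, 1.279, -0.15], TCP at [0.277, 0.616, 0.231] pointing down, gripper open.
Joint ranges: [-2.77, 2.77], [-0.9, 2.22], [0.21, 2.48], [-1.53, 4.67], [0.24, 2.81], [-2.84, 2.84]. Speed limits (rad/s): [2.79, 2.79, 3.14, 3.14, 3.14, 3.14].

## Interface

Orientations are given as a unit quaternion [x, y, z, w].
In Python, from plant import readout, eyes, ctrl gives the robot as it stands.
- The arm moves only by the tool move_arm, never from a script. Its argument "commands" is a list of rows, each a list of 7 numbers: the turn, a rotation vector about the world's x, y, z in rad, then the shift along the world's x, y, z in mm, then the closure in counts, from 0 (fully open) to 255 (shut). A call has 1 to 12 rows; each row is the pose to reach, as a shift and turn from the pose measured when the call began; what a row does not reach only later rows make up. A row lasts 1/10 s, in which the tool goes at most 50 mm and 8.59 degrees, less where a joint would pass 70% of its speed; a pose out of reach is approached as far as the arm can. A call with a gripper value outside its range is refused whole. The fingers move at their own pace and stop on an object; "newtons" is the grip in N (left out, the last holds). Time passes only in rows, so rows that repeat a pose let the fingers close. It gives the time, the measured TCP pose, the force and the opening at its end, in the units of the state.
- readout.get_state(): the state, without advancing time (a new reading comes with each control period).
- eyes.read_camera(name): name is "side" or "top"; returns a dict with "color" (480x640x3 uint8, red, green, blue), "depth" (480x640 float32, m along the optical axis (not along the pixel's ray), 0 where there is no reading), "K" (3x3 intrinsics, pixels), "eye" and "attitude" of the camera in the world. Camera axes: x right, y down, z forward; pixel columns grow to the right and rows downward; lengths in m; the calibration is good to about 2 mm. A picture is of the moment at which its call begins.
- ctrl.sign_off(): hands the job in, once; it reports no verdict.
The state is a dict: "time": time; "qpos": joint angles; "dq": joint speeds; "joint_efforts": joint torques, N m; "eef_pos": TCP position; "tcp_rot": TCP orientation; "contact_force": force on the tool from outside, world axes, zero at the start; "wrist_torque": the same for the moment, N m; "opening": opening from 0.0 (shut) to 1.0 (fully open).
Only numpy, scipy, OpenCV 4.12 (cv2) and the standard library are available. Lean on these libraries where they do the work, as an engineer would, in place of code of your own. Each camera call takes 0.05 s, during which the arm holds its last target.

## Working session

There is one attempt and no reset: what is moved stays moved. The work goes in short steps, Python scripts to look and compute and a tool call to move; the robot and the scene stay as the last step left them, time stands still between calls to the robot, and variables do not carry over. Pictures are saved under pics/ and viewed, and the job is handed in when it is done.

Besides the shell and the picture viewer there is one more tool, called after ">>>" in YAML: its name, and indented under it one key for each argument. move_arm: Moves the arm, as the interface text tells. Its arguments: {"type":"object","properties":{"commands":{"type":"array"},"newtons":{"type":"number"}},"required":["commands"]}

```bash
ls; mkdir -p pics; python3 - <<'E'
from plant import readout, eyes, ctrl
import cv2,numpy as np
print(readout.get_state())
for n in ("side","top"):
    d=eyes.read_camera(n)
    np.savez(f"pics/{n}0.npz",**d)
    cv2.imwrite(f"pics/{n}0.png",d["color"][...,::-1])
    print(n,d["K"],d["eye"],d["attitude"])
E
```

```text
pics
{'time': 0.0, 'qpos': array([ 9.97958568e-01,  2.87187348e-01,  1.57823180e+00,  1.39274661e-05,
        1.27856968e+00, -1.49978044e-01]), 'dq': array([ 9.96082000e-05,  2.84582410e-03, -4.31398050e-05,  3.95260075e-04,
       -6.34636952e-04, -5.59158968e-04]), 'joint_efforts': array([-4.11938781e-04, -4.05994749e+01, -2.92621171e+01, -1.70133453e-04,
        5.81205270e-03,  9.37313928e-06]), 'eef_pos': array([0.27658736, 0.61499324, 0.22990305]), 'tcp_rot': array([-0.38427962,  0.59456944,  0.38359115,  0.59302124]), 'contact_force': array([-0.53076093, -0.44872418, -0.02258677]), 'wrist_torque': array([ 0.05188358, -0.03316816, -0.0150152 ]), 'opening': 1.0037522918186692}
side [[537.39347895   0.         311.4462465 ]
 [  0.         537.39347895 247.80699787]
 [  0.           0.           1.        ]] [ 0.12957507 -0.61100723  0.7218232 ] [ 0.86710003 -0.29297893  0.13689882 -0.3788926 ]
top [[472.32691967   0.         318.35929117]
 [  0.         472.32691967 239.2373765 ]
 [  0.           0.           1.        ]] [ 0.44544767 -0.04860284  0.79590695] [-0.69938695  0.7069338  -0.07705174  0.07187161]
```

View pics/side0.png

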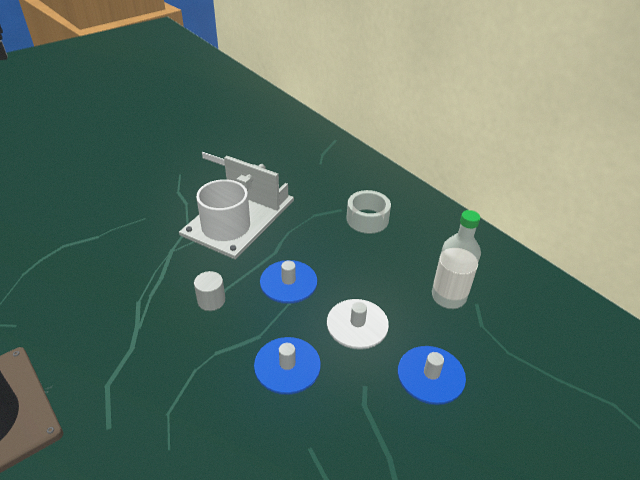

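View pics/top0.png

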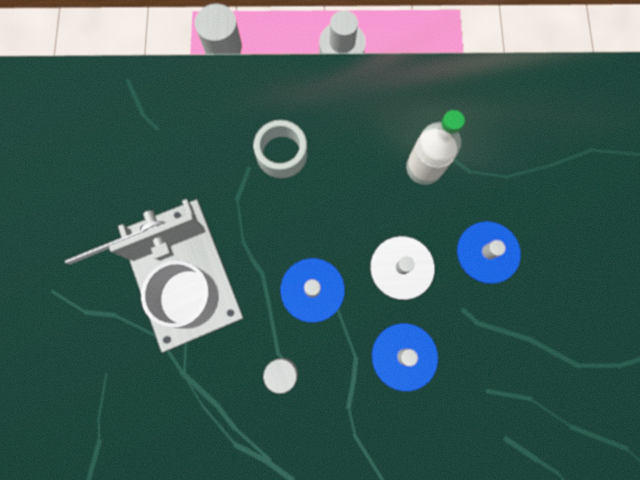

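The side view shows the white cover at (358,322) with its knob at (358,312), and the rig's mould mouth at (222,193). The top view shows the cover at (402,267), the mould mouth at (180,294) and the bolt head at about (160,247). Three of the covers are blue decoys. Next I'll measure.

```bash
cat > h.py <<'E'
import numpy as np,cv2
from scipy.spatial.transform import Rotation as R
def load(f):
    d=dict(np.load(f)); return d
def ray(d,u,v):
    K=d["K"]; p=np.stack([(np.asarray(u,float)-K[0,2])/K[0,0],(np.asarray(v,float)-K[1,2])/K[1,1],np.ones(np.shape(u))],-1)
    return p@R.from_quat(d["attitude"]).as_matrix().T
def onplane(d,u,v,z):
    r=ray(d,u,v); return d["eye"]+r*((z-d["eye"][2])/r[...,2])[...,None]
def cloud(d):
    v,u=np.mgrid[:480,:640]
    P=d["eye"]+ray(d,u,v)*d["depth"][...,None]
    P[d["depth"]==0]=np.nan
    return P
def tri(d1,p1,d2,p2):
    a,b=ray(d1,*p1),ray(d2,*p2)
    a/=np.linalg.norm(a); b/=np.linalg.norm(b)
    s=np.linalg.lstsq(np.stack([a,-b],1),d2["eye"]-d1["eye"],rcond=None)[0]
    A=d1["eye"]+a*s[0];B=d2["eye"]+b*s[1]
    return (A+B)/2,np.linalg.norm(A-B)
def circ(xy):
    A=np.c_[2*xy,np.ones(len(xy))]; s=np.linalg.lstsq(A,(xy**2).sum(1),rcond=None)[0]
    return s[:2],np.sqrt(s[2]+s[:2]@s[:2])
E
python3 - <<'E'
from h import *
for n in ("side","top"):
    d=load(f"pics/{n}0.npz"); P=cloud(d)
    hsv=cv2.cvtColor(d["color"],cv2.COLOR_RGB2HSV)
    bright=((hsv[...,1]<60)&(hsv[...,2]>100)).astype(np.uint8)
    k,l,s,c=cv2.connectedComponentsWithStats(bright)
    for i in range(1,k):
        if s[i,4]>150:
            z=P[...,2][l==i]; print(n,i,s[i],c[i].round(1),np.nanpercentile(z,[5,50,95]).round(3), np.nanmean(P[l==i],0).round(3))
    Z=P[...,2]; print("bench z",np.nanmedian(Z[hsv[...,1]>100]))
    cr={"side":(150,130,320,270),"top":(50,180,260,370)}[n]
    x0,y0,x1,y1=cr
    cv2.imwrite(f"pics/{n}_rig.png",cv2.resize(d["color"][y0:y1,x0:x1,::-1],None,fx=3.8 if n=="side" else 3,fy=3.8 if n=="side" else 3,interpolation=cv2.INTER_CUBIC))
E
```

```text
side 2 [  213     0   427   320 78211] [479.5 108.4] [-0.566 -0.22   0.158] [ 1.675  0.479 -0.215]
side 37 [ 179  152  115  108 6774] [236.2 206.3] [0.004 0.043 0.09 ] [0.546 0.16  0.044]
side 38 [ 346  190   45   44 1593] [368.  211.1] [0.001 0.029 0.044] [0.766 0.002 0.026]
side 39 [ 432  224   49   85 2799] [456.  268.9] [0.008 0.089 0.152] [ 0.725 -0.256  0.085]
side 40 [281 261  14  23 279] [288. 272.] [0.015 0.04  0.048] [ 0.523 -0.051  0.036]
side 41 [ 194  271   31   40 1027] [209.3 290.4] [0.001 0.043 0.05 ] [ 0.388 -0.004  0.034]
side 42 [ 326  299   63   51 2498] [357.2 323.7] [0.006 0.009 0.046] [ 0.558 -0.202  0.013]
side 43 [279 343  16  26 369] [286.7 355.5] [0.015 0.044 0.049] [ 0.414 -0.198  0.037]
side 48 [424 352  20  27 402] [433.4 365. ] [0.015 0.042 0.049] [ 0.583 -0.348  0.037]
bench z -0.0017628411881363548
top 1 [    0     3   640    54 22955] [310.   29.4] [-0.755 -0.748 -0.548] [ 1.536 -0.043 -0.699]
top 8 [ 253  119   54   59 1864] [280.  147.4] [0.    0.041 0.047] [0.772 0.009 0.032]
top 9 [ 406  121   56   63 2291] [432.1 153.4] [0.007 0.115 0.154] [ 0.731 -0.235  0.097]
top 10 [   64   199   179   154 11855] [176. 274.] [0.008 0.016 0.097] [0.553 0.175 0.036]
top 11 [ 370  235   65   65 3319] [402.  267.5] [0.001 0.011 0.048] [ 0.564 -0.195  0.013]
top 12 [483 240  22  18 286] [493.5 249. ] [0.022 0.048 0.051] [ 0.587 -0.34   0.043]
top 13 [305 280  15  17 206] [311.9 287.6] [0.047 0.049 0.051] [ 0.527 -0.044  0.049]
top 14 [398 349  19  17 254] [407.3 356.9] [0.027 0.049 0.051] [ 0.419 -0.19   0.046]
top 15 [263 358  34  36 973] [279.6 375.7] [0.001 0.05  0.052] [0.393 0.007 0.046]
bench z 0.00032479221908243705
```

```bash
ls pics
```

```text
side0.npz
side0.png
side_rig.png
top0.npz
top0.png
top_rig.png
```

View pics/top_rig.png

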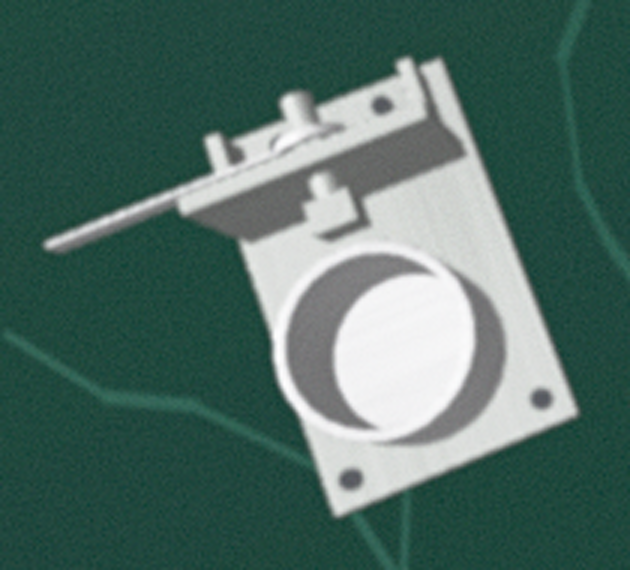

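View pics/side_rig.png

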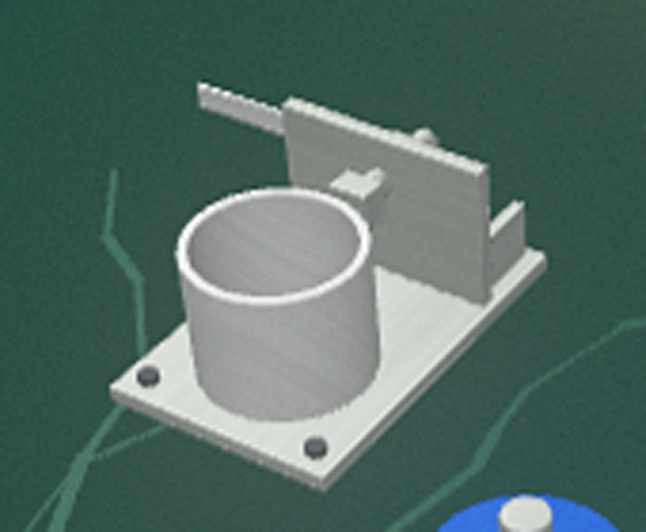

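The crops show the rig clearly: the bracket runs across above the mould, the head's top face is at crop (332,210), which is full-image (161,250), and the spanner extends to the left. I'll measure the rim, yaw, head and knob in both views.

```bash
python3 - <<'E'
from h import *
from scipy.optimize import least_squares
for n,rough in (("top",(180,294)),("side",(222,193))):
    d=load(f"pics/{n}0.npz"); P=cloud(d); Z=P[...,2]
    v,u=np.mgrid[:480,:640]
    for z0,z1 in ((.082,.098),):
        c=onplane(d,rough[0],rough[1],.09)
        near=np.hypot(P[...,0]-c[0],P[...,1]-c[1])<.062
        m=(Z>z0)&(Z<z1)&near
        # exclude bracket side: fit, then reject
        q=onplane(d,u[m],v[m],.09)[:,:2]
        f=lambda s:np.hypot(q[:,0]-s[0],q[:,1]-s[1])-.047
        s=least_squares(f,c[:2],loss="soft_l1",f_scale=.002).x
        r=np.abs(f(s)); print(n,"rim depth-band centre z=.09",s.round(4),m.sum(),np.median(Z[m]),(r<.004).mean())
        cc,rr=circ(q[r<.004]); print("   circle",cc.round(4),rr.round(4))
        # rim outline by radial intensity: edges in projected (bird's-eye) view
    # bracket top plane ~.1
    m=(Z>.094)&(Z<.106)&(np.hypot(P[...,0]-.6,P[...,1]-.18)<.1)
    q=onplane(d,u[m],v[m],.10)[:,:2].astype(np.float32)
    print("bracket top",m.sum(),q.mean(0),cv2.minAreaRect(q*1000))
    # cover
    hsv=cv2.cvtColor(d["color"],cv2.COLOR_RGB2HSV)
    b=((hsv[...,1]<60)&(hsv[...,2]>100)).astype(np.uint8)
    k,l,st,ce=cv2.connectedComponentsWithStats(b)
    i=l[267,390] if n=="top" else l[330,340]
    cnt=max(cv2.findContours((l==i).astype(np.uint8),cv2.RETR_EXTERNAL,cv2.CHAIN_APPROX_NONE)[0],key=len)[:,0]
    q=onplane(d,cnt[:,0],cnt[:,1],.009)[:,:2]
    f=lambda s:np.hypot(q[:,0]-s[0],q[:,1]-s[1])-.053
    s=least_squares(f,q.mean(0),loss="soft_l1",f_scale=.002).x
    print(n,"cover plate",s.round(4),np.median(f(s)))
    m=(Z>.045)&(Z<.056)&(np.hypot(P[...,0]-s[0],P[...,1]-s[1])<.04)
    q=onplane(d,u[m],v[m],.049); print("knob top",m.sum(),q.mean(0).round(4),np.c_[u[m],v[m]].mean(0), np.median(Z[m]),Z[(np.hypot(P[...,0]-s[0],P[...,1]-s[1])<.045)&(Z<.02)].mean())
E
```

```text
top rim depth-band centre z=.09 [0.5162 0.1591] 954 0.08959119314014719 0.9685534591194969
   circle [0.5162 0.1592] 0.0468
bracket top 660 [0.60711545 0.19750687] ((606.83544921875, 197.12557983398438), (12.355640411376953, 130.588134765625), 22.439136505126953)
top cover plate [ 0.5647 -0.1957] 0.00127940201458333
knob top 197 [ 0.5636 -0.1957  0.049 ] [406.47715736 263.91370558] 0.04932288663933859 0.011339315343148946
side rim depth-band centre z=.09 [0.5131 0.1535] 478 0.08685893370762526 0.7594142259414226
   circle [0.5132 0.1535] 0.047
bracket top 249 [0.60506576 0.19155115] ((604.1726684570312, 191.67962646484375), (15.72011661529541, 132.33326721191406), 22.258211135864258)
side cover plate [ 0.5613 -0.1985] 0.0008642817171469752
knob top 138 [ 0.5611 -0.1986  0.049 ] [358.86956522 307.19565217] 0.04749048605972783 0.009504514625618021
```

```bash
python3 - <<'E'
from h import *
from plant import readout
s=readout.get_state(); M=R.from_quat(s["tcp_rot"]).as_matrix(); print(M.round(3)); 
j=np.degrees(np.arctan2(M[1,2],M[0,2])); print("jaw deg",j, "want 112.4/-67.6, turn",(112.4-j+180)%360-180,(-67.6-j+180)%360-180)
print((np.array([.564,-.196,.13])-s["eef_pos"])*1000)
E
```

```text
[[-0.001 -0.912  0.41 ]
 [-0.002  0.41   0.912]
 [-1.     0.    -0.002]]
jaw deg 65.77447664006665 want 112.4/-67.6, turn 46.62552335993337 -133.37447664006663
[ 287.40511026 -811.05819741 -100.05358699]
```

>>> move_arm:
  commands:
    - [0,0,0.07,16,-45,0,0]
    - [0,0,0.14,32,-90,0,0]
    - [0,0,0.21,48,-135,0,0]
    - [0,0,0.28,64,-180,0,0]
    - [0,0,0.35,80,-225,0,0]
    - [0,0,0.42,96,-270,0,0]
    - [0,0,0.49,112,-315,0,0]
    - [0,0,0.56,128,-360,0,0]
    - [0,0,0.63,144,-405,0,0]
    - [0,0,0.7,160,-450,0,0]
    - [0,0,0.77,176,-495,0,0]
    - [0,0,0.814,192,-540,0,0]

```text
time: 1.3
eef_pos: [0.4686, 0.0732, 0.2298]
tcp_rot: [0.589, -0.393, -0.588, -0.392]
contact_force: [0.8, 0.7, -0.6]
opening: 1.001
```

>>> move_arm:
  commands:
    - [0,0,0,16,-45,0,0]
    - [0,0,0,32,-90,0,0]
    - [0,0,0,48,-135,0,0]
    - [0,0,0,64,-180,-20,0]
    - [0,0,0,80,-225,-50,0]
    - [0,0,0,95,-269,-80,0]
    - [0,0,0,95,-269,-110,0]
    - [0,0,0,95,-269,-130,0]
    - [0,0,0,95,-269,-130,0]

```text
time: 2.2
eef_pos: [0.5604, -0.1949, 0.0948]
tcp_rot: [-0.585, 0.394, 0.591, 0.392]
contact_force: [0.3, -0.2, -0.5]
opening: 0.999
```

```bash
cat > snap.py <<'E'
import sys
from plant import readout, eyes
from h import *
t=sys.argv[1]
for n in ("side","top"):
    d=eyes.read_camera(n); np.savez(f"pics/{n}{t}.npz",**d)
    cv2.imwrite(f"pics/{n}{t}.png",d["color"][...,::-1])
    x0,y0,x1,y1=map(int,sys.argv[2 if n=="side" else 3].split(","))
    f=min(780/(x1-x0),580/(y1-y0))
    cv2.imwrite(f"pics/{n}{t}c.png",cv2.resize(d["color"][y0:y1,x0:x1,::-1],None,fx=f,fy=f,interpolation=cv2.INTER_CUBIC)); print(n,f)
s=readout.get_state(); print(s["time"],s["eef_pos"],s["contact_force"],s["opening"],s["qpos"])
M=R.from_quat(s["tcp_rot"]).as_matrix(); print(M.round(4), np.degrees(np.arctan2(M[1,2],M[0,2])))
E
python3 snap.py 1 280,200,440,360 320,180,480,340
```

```text
side 3.625
top 3.625
2.3 [ 0.56336257 -0.1956161   0.09963553] [ 0.1539976   0.19219579 -0.14562327] 0.9939523877201958 [-5.03600286e-01  2.56689594e-01  1.87050990e+00 -1.70990154e-03
  1.01403727e+00 -2.46692538e+00]
[[-4.000e-04 -9.236e-01 -3.834e-01]
 [-1.400e-03 -3.834e-01  9.236e-01]
 [-1.000e+00  9.000e-04 -1.200e-03]] 112.54202884780634
```

View pics/side1c.png

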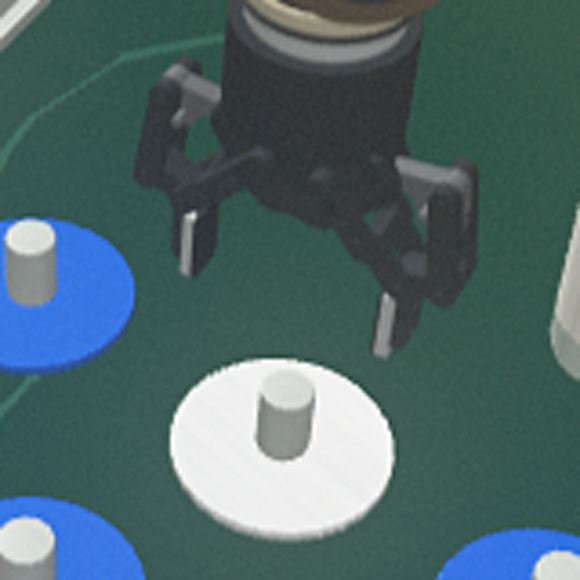

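View pics/top1.png

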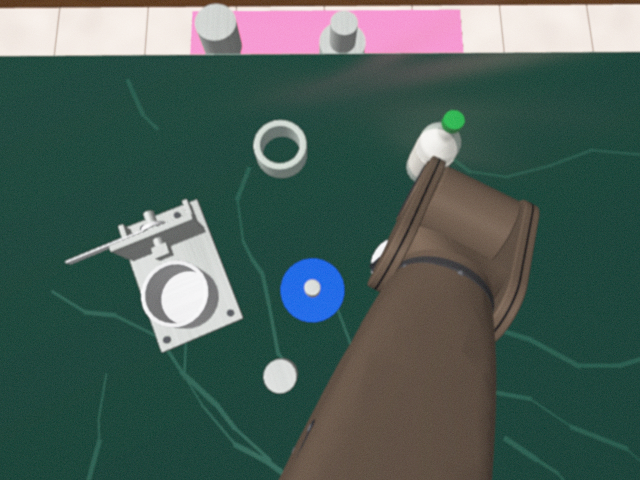

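The gripper is above the knob, with its fingers astride it and enough clearance to both sides. I'll descend and look before closing.

>>> move_arm:
  commands:
    - [0,0,0,0,0,-30,0]
    - [0,0,0,0,0,-55,0]
    - [0,0,0,0,0,-75,0]
    - [0,0,0,0,0,-84,0]
    - [0,0,0,0,0,-84,0]
    - [0,0,0,0,0,-84,0]

```text
time: 2.9
eef_pos: [0.5646, -0.196, 0.0175]
tcp_rot: [0.589, -0.393, -0.587, -0.392]
contact_force: [0.7, -0.6, 0.3]
opening: 0.997
```

```bash
python3 snap.py 2 280,220,440,380 320,180,480,340
python3 - <<'E'
from h import *
d=load("pics/side2.npz"); P=cloud(d); Z=P[...,2]
def proj(p):
    c=R.from_quat(d["attitude"]).as_matrix().T@(np.array(p)-d["eye"]); return (d["K"]@(c/c[2]))[:2]
print([((proj([.564,-.1957,z])-[280,220])*3.625).round(0) for z in (.011,.049)])
E
```

```text
side 3.625
top 3.625
3.0 [ 0.564722   -0.19617625  0.01766172] [-0.16946675  0.55134685  1.36108088] 1.0011646011883268 [-5.03321778e-01  3.79239840e-01  1.89224742e+00 -1.89848154e-03
  8.66211685e-01 -2.46660979e+00]
[[ 0.0027 -0.9235 -0.3836]
 [-0.0031 -0.3836  0.9235]
 [-1.     -0.0013 -0.0039]] 112.55826451209879
[array([280., 363.]), array([286., 309.])]
```

View pics/side2c.png

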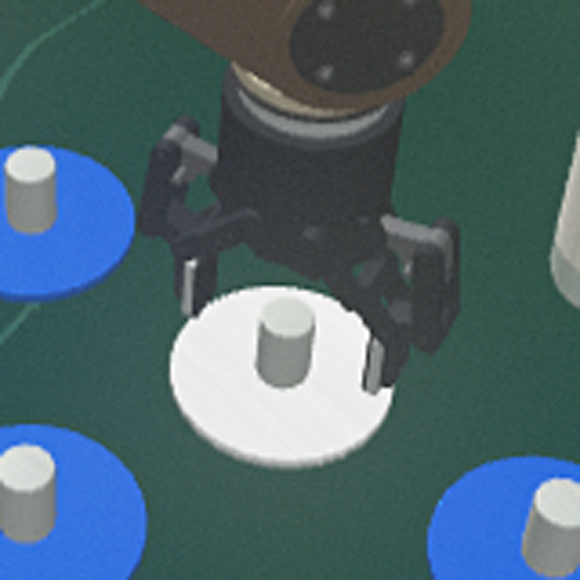

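The knob at crop (286,340) is centred between the pads at (188,295) and (374,370). I'll close the gripper.

>>> move_arm:
  commands:
    - [0,0,0,0,0,-1,60]
    - [0,0,0,0,0,-1,110]
    - [0,0,0,0,0,-1,150]
    - [0,0,0,0,0,-1,200]
    - [0,0,0,0,0,-1,255]
    - [0,0,0,0,0,-1,255]
    - [0,0,0,0,0,-1,255]
    - [0,0,0,0,0,-1,255]
  newtons: 50

```text
time: 3.8
eef_pos: [0.5649, -0.1963, 0.017]
tcp_rot: [0.59, -0.393, -0.587, -0.392]
contact_force: [-0.4, 0.1, 2.6]
opening: 0.29
```

```bash
python3 snap.py 3 280,220,440,380 320,180,480,340
```

```text
side 3.625
top 3.625
3.9 [ 0.56496609 -0.19632948  0.01699476] [ 0.30490771 -0.21710463  3.13737645] 0.29008819666523017 [-5.03349283e-01  3.80597060e-01  1.89193829e+00 -1.90246451e-03
  8.64641361e-01 -2.46659707e+00]
[[ 0.0032 -0.9235 -0.3836]
 [-0.0034 -0.3836  0.9235]
 [-1.     -0.0016 -0.0044]] 112.55615988287883
```

View pics/side3c.png

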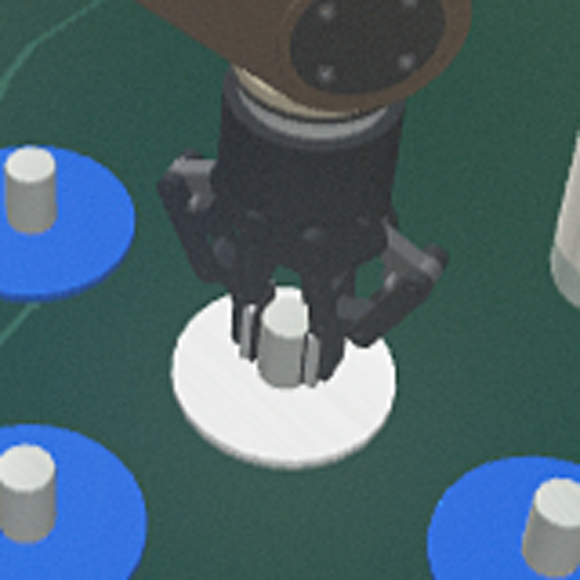

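The knob is gripped (opening 0.29, about 25 mm). I'll lift it and carry it over the mould.

>>> move_arm:
  commands:
    - [0,0,0,0,0,10,255]
    - [0,0,0,0,0,30,255]
    - [0,0,0,0,0,60,255]
    - [0,0,0,0,10,90,255]
    - [0,0,0,-3,30,120,255]
    - [0,0,0,-8,60,140,255]
    - [0,0,0,-13,95,140,255]
    - [0,0,0,-18,130,140,255]
    - [0,0,0,-23,165,140,255]
    - [0,0,0,-28,200,140,255]
    - [0,0,0,-33,235,140,255]
    - [0,0,0,-38,270,140,255]

```text
time: 5.1
eef_pos: [0.5256, 0.0751, 0.1562]
tcp_rot: [0.589, -0.393, -0.587, -0.392]
contact_force: [-0.3, 0.6, -3.4]
opening: 0.287
```

>>> move_arm:
  commands:
    - [0,0,0,-4,30,0,255]
    - [0,0,0,-8,60,0,255]
    - [0,0,0,-11,80,0,255]
    - [0,0,0,-11,80,0,255]
    - [0,0,0,-11,80,0,255]
    - [0,0,0,-11,80,0,255]

```text
time: 5.7
eef_pos: [0.5144, 0.1544, 0.1559]
tcp_rot: [0.589, -0.394, -0.587, -0.392]
contact_force: [-0.6, -0.5, -2.4]
opening: 0.289
```

```bash
python3 snap.py 4 140,80,320,270 50,150,290,370
```

```text
side 3.0526315789473686
top 2.6363636363636362
5.8 [0.51465641 0.15417979 0.15609655] [ 0.86661311  0.25347879 -3.32187734] 0.2887440794594262 [ 0.1038971   0.05944578  1.98031116 -0.00416887  1.10115526 -1.85730835]
[[ 1.100e-03 -9.240e-01 -3.823e-01]
 [-3.600e-03 -3.823e-01  9.240e-01]
 [-1.000e+00  4.000e-04 -3.800e-03]] 112.47686533311419
```

View pics/side4c.png

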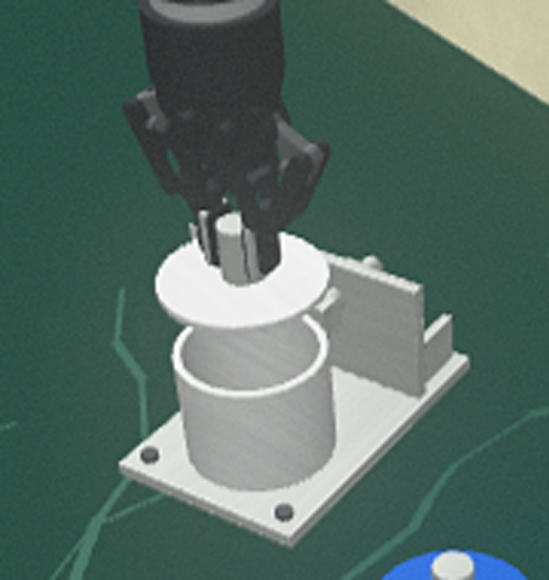

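View pics/top4c.png

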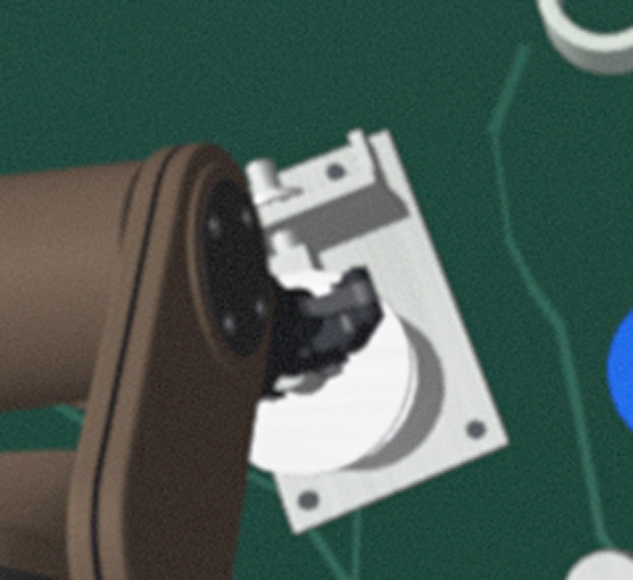

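The side view shows the cover held level over the mould, with the plate centre at about crop (243,278) and the rim centre at about (250,345). The top view is partly covered by the arm. I'll measure the plate in both views with the same plane method to cancel the calibration offsets.

```bash
cat > plate.py <<'E'
from h import *
from scipy.optimize import least_squares
def plate(d,c0,ztop,show=None):
    P=cloud(d);Z=P[...,2]
    v,u=np.mgrid[:480,:640]
    near=np.hypot(P[...,0]-c0[0],P[...,1]-c0[1])<.07
    m=(Z>ztop-.009)&(Z<ztop+.007)&near&(d["color"].min(-1)>120)
    q=onplane(d,u[m],v[m],ztop)[:,:2]
    # outermost points in angular bins -> circle r=.053
    def fit(c):
        for _ in range(10):
            a=np.arctan2(*(q-c).T[::-1]); r=np.hypot(*(q-c).T); b=((a+np.pi)/(2*np.pi)*60).astype(int)%60
            e=np.array([q[b==i][np.argmax(r[b==i])] for i in range(60) if (b==i).any() and r[b==i].max()>.047])
            f=lambda s:np.hypot(e[:,0]-s[0],e[:,1]-s[1])-s[2]
            s=least_squares(f,[*c,.053],loss="soft_l1",f_scale=.001).x; c=s[:2]
        return s,len(e)
    A=np.c_[P[m],][:,:3]; n=np.linalg.svd(A-A.mean(0))[2][2]
    return fit(np.array(c0)),m.sum(),np.median(Z[m])
E
python3 - <<'E'
from plate import *
for n in("side","top"):
    d=load(f"pics/{n}4.npz"); print(n,plate(d,(.5147,.1542),.150))
    d=load(f"pics/{n}0.npz"); print("  bench ref",plate(d,(.564,-.196),.011))
E
```

```text
side ((array([0.51035257, 0.14674076, 0.05351432]), 51), np.int64(1199), np.float64(0.14802541951201398))
  bench ref ((array([ 0.56066311, -0.19909445,  0.0531767 ]), 60), np.int64(2112), np.float64(0.009243391865401684))
top ((array([0.51392037, 0.15297312, 0.0526078 ]), 36), np.int64(2168), np.float64(0.1502662613538846))
  bench ref ((array([ 0.56379802, -0.1956282 ,  0.05277289]), 60), np.int64(2829), np.float64(0.011199385810244267))
```

Both views agree that the cover needs to shift about (+2.5, +6.5) mm. I'll apply that, lower until the step is just above the rim, and check again.

>>> move_arm:
  commands:
    - [0,0,0,2,5,0,255]
    - [0,0,0,2.5,6.5,-10,255]
    - [0,0,0,2.5,6.5,-25,255]
    - [0,0,0,2.5,6.5,-40,255]
    - [0,0,0,2.5,6.5,-43,255]
    - [0,0,0,2.5,6.5,-43,255]
    - [0,0,0,2.5,6.5,-43,255]

```text
time: 6.5
eef_pos: [0.5174, 0.1607, 0.1131]
tcp_rot: [0.589, -0.394, -0.587, -0.392]
contact_force: [-0.3, 0.8, -1.8]
opening: 0.286
```

```bash
python3 snap.py 5 140,120,320,270 50,150,290,370
python3 - <<'E'
from plate import *
from plant import readout
z=readout.get_state()["eef_pos"][2]-.006
for n,rim in(("side",(.5131,.1535)),("top",(.5162,.1591))):
    d=load(f"pics/{n}5.npz"); r=plate(d,rim,z); print(n,z,r, (np.array(rim)-r[0][0][:2])*1000)
E
```

```text
side 3.8666666666666667
top 2.6363636363636362
6.6 [0.51775904 0.16076411 0.11383905] [ 0.42757631 -0.71407052 -2.0613784 ] 0.28822533478518503 [ 0.11559537  0.12438327  1.99628813 -0.00436304  1.01874509 -1.8452446 ]
[[ 0.0026 -0.924  -0.3823]
 [-0.0034 -0.3823  0.924 ]
 [-1.     -0.0011 -0.0042]] 112.47859416572078
side 0.10783904794940002 ((array([0.51303127, 0.15249955, 0.05342357]), 51), np.int64(1152), np.float64(0.10524751433129342)) [0.0687261  1.00044972]
top 0.10783904794940002 ((array([0.51696107, 0.15928884, 0.05251008]), 36), np.int64(1857), np.float64(0.10785873344024399)) [-0.76107105 -0.18883507]
```

View pics/side5c.png

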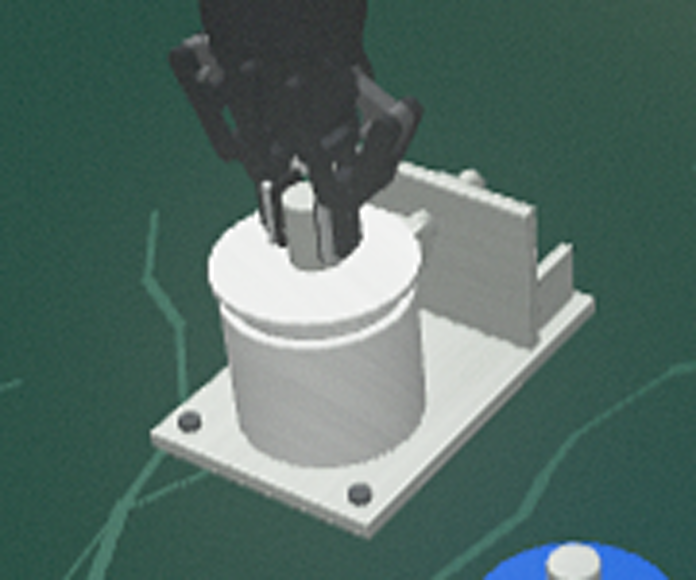

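The remaining offset is under 1 mm in both views and the cover is level. I'll lower it slowly.

>>> move_arm:
  commands:
    - [0,0,0,0,0,-2,255]
    - [0,0,0,0,0,-4,255]
    - [0,0,0,0,0,-6,255]
    - [0,0,0,0,0,-8,255]
    - [0,0,0,0,0,-9,255]
    - [0,0,0,0,0,-9,255]

```text
time: 7.2
eef_pos: [0.5176, 0.1607, 0.1046]
tcp_rot: [0.589, -0.394, -0.587, -0.392]
contact_force: [-1.0, 0.1, -2.6]
opening: 0.286
```

No contact yet, and the step is already well into the mouth. I'll continue down.

>>> move_arm:
  commands:
    - [0,0,0,0,0,-1,255]
    - [0,0,0,0,0,-2,255]
    - [0,0,0,0,0,-2.5,255]
    - [0,0,0,0,0,-3,255]
    - [0,0,0,0,0,-3,255]

```text
time: 7.7
eef_pos: [0.5176, 0.1607, 0.102]
tcp_rot: [0.589, -0.394, -0.587, -0.392]
contact_force: [-1.9, 0.0, 1.4]
opening: 0.289
```

>>> move_arm:
  commands:
    - [0,0,0,0,0,-0.5,255]
    - [0,0,0,0,0,-0.5,255]

```text
time: 7.9
eef_pos: [0.5178, 0.1607, 0.102]
tcp_rot: [0.589, -0.393, -0.587, -0.392]
contact_force: [-2.5, -1.3, 2.3]
opening: 0.292
```

```bash
python3 snap.py 6 140,120,320,270 50,150,290,370
python3 - <<'E'
from plate import *
z=.096
for n,rim in(("side",(.5131,.1535)),("top",(.5162,.1591))):
    d=load(f"pics/{n}6.npz"); r=plate(d,rim,z); print(n,z,r, (np.array(rim)-r[0][0][:2])*1000)
E
```

```text
side 3.8666666666666667
top 2.6363636363636362
8.0 [0.5177932  0.16074046 0.1019401 ] [-2.45096617 -0.46207702  2.1441638 ] 0.2891180941913994 [ 0.11556149  0.14154238  2.00212247 -0.00447061  0.99614497 -1.84534484]
[[ 2.200e-03 -9.239e-01 -3.825e-01]
 [-3.500e-03 -3.825e-01  9.239e-01]
 [-1.000e+00 -7.000e-04 -4.100e-03]] 112.49061077778317
side 0.096 ((array([0.51410713, 0.15375478, 0.05345349]), 51), np.int64(1144), np.float64(0.0941220005594815)) [-1.00713139 -0.25478396]
top 0.096 ((array([0.51712948, 0.15935358, 0.05245793]), 35), np.int64(1777), np.float64(0.09622027548184653)) [-0.92948333 -0.25357941]
```

View pics/side6c.png

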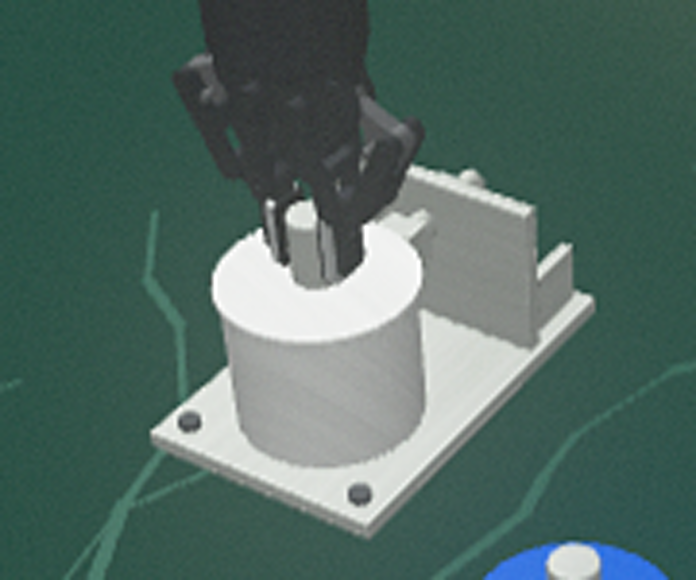

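The cover is seated: the plate top reads 0.096 m in the top view and it is about 1 mm off centre in both. I'll release and rise.

>>> move_arm:
  commands:
    - [0,0,0,0,0,0,220]
    - [0,0,0,0,0,0,150]
    - [0,0,0,0,0,0,80]
    - [0,0,0,0,0,0,0]
    - [0,0,0,0,0,0,0]
    - [0,0,0,0,0,5,0]
    - [0,0,0,0,0,20,0]
    - [0,0,0,0,0,45,0]
    - [0,0,0,0,0,75,0]
    - [0,0,0,0,0,90,0]
    - [0,0,0,0,0,90,0]

```text
time: 9.1
eef_pos: [0.5198, 0.161, 0.1959]
tcp_rot: [0.591, -0.392, -0.585, -0.394]
contact_force: [-0.1, 0.9, -0.4]
opening: 1.001
```

```bash
python3 snap.py 7 140,100,320,270 50,150,290,370
python3 - <<'E'
from plate import *
z=.096
for n,rim in(("side",(.5131,.1535)),("top",(.5162,.1591))):
    d=load(f"pics/{n}7.npz"); r=plate(d,rim,z); print(n,z,r, (np.array(rim)-r[0][0][:2])*1000)
E
```

```text
side 3.411764705882353
top 2.6363636363636362
9.2 [0.5175371  0.16073496 0.19177663] [ 0.24979526  0.21955777 -0.61245654] 1.0014492065225236 [ 0.11560104  0.02925136  1.9417763  -0.00406452  1.16881619 -1.84615389]
[[ 2.200e-03 -9.239e-01 -3.825e-01]
 [-3.500e-03 -3.825e-01  9.239e-01]
 [-1.000e+00 -7.000e-04 -4.100e-03]] 112.49112523649654
side 0.096 ((array([0.51442673, 0.15400336, 0.05373558]), 56), np.int64(1299), np.float64(0.09406637567550713)) [-1.32673281 -0.50336471]
top 0.096 ((array([0.51658585, 0.15924242, 0.05224365]), 49), np.int64(2939), np.float64(0.09621384914098496)) [-0.38585124 -0.1424157 ]
```

View pics/side7c.png

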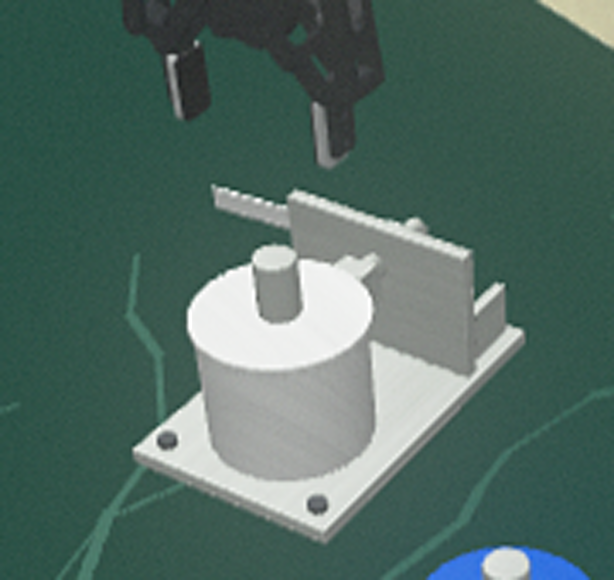

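The cover stays seated after release; its plate is at crop (280,315) with the knob free. Now I'll measure the bolt head directly in both views from the first, unobstructed pictures, and compare with rim + 72 mm along rig x.

```bash
python3 - <<'E'
from h import *
v,u=np.mgrid[:480,:640]
for n,g,off in (("top",(.583,.187),(.0008,.0013)),("side",(.579,.180),(.0043,.0073))):
    d=load(f"pics/{n}0.npz"); P=cloud(d);Z=P[...,2]
    zb={"top":0,"side":-.002}[n]
    th=np.radians(22.4); ex=np.array([np.cos(th),np.sin(th)]); ey=np.array([-ex[1],ex[0]])
    q=P[...,:2]-np.array(g); a=q@ex; b=q@ey
    m=(Z>.078+zb)&(Z<.090+zb)&(abs(a)<.017)&(abs(b)<.024)
    k,l,st,ce=cv2.connectedComponentsWithStats(m.astype(np.uint8)); print(n,st[1:],ce[1:].round(1))
    i=1+np.argmax(st[1:,4]); mm=l==i
    w=onplane(d,u[mm],v[mm],.084)[:,:2]
    aa=(w-np.array(g))@ex; bb=(w-np.array(g))@ey
    print(" top z",np.median(Z[mm]),"a range",np.percentile(aa,[2,50,98]).round(4),"b",np.percentile(bb,[2,50,98]).round(4))
    rr=cv2.minAreaRect((w*1000).astype(np.float32)); print(rr)
    c=np.array(g)+ex*np.median(aa)+ey*(np.percentile(bb,2)+np.percentile(bb,98))/2
    print(" centre",c," corrected to arm",c+np.array(off))
    # z slope along b (bolt turn)
    A=np.c_[P[mm][:,:2]@ey,np.ones(mm.sum())]; print(" slope",np.linalg.lstsq(A,P[mm][:,2],rcond=None)[0])
E
```

```text
top [[151 240  20  19 229]] [[160.2 249.7]]
 top z 0.08366339083091923 a range [-0.0096  0.0008  0.0143] b [-0.0116 -0.0001  0.012 ]
((585.359130859375, 188.32801818847656), (25.34912872314453, 25.138469696044922), 20.811349868774414)
 centre [0.58367548 0.18750988]  corrected to arm [0.58447548 0.18880988]
 slope [0.02273854 0.08440384]
side [[235 175  16  10  88]
 [233 180   1   1   1]] [[243.1 179. ]
 [233.  180. ]]
 top z 0.0813749920202112 a range [-0.0121  0.0006  0.0118] b [-0.0124  0.0014  0.0141]
((579.3819580078125, 180.27508544921875), (25.114408493041992, 28.049421310424805), 30.985227584838867)
 centre [0.57917807 0.18101587]  corrected to arm [0.58347807 0.18831587]
 slope [0.04100338 0.08312154]
```

View pics/top7c.png

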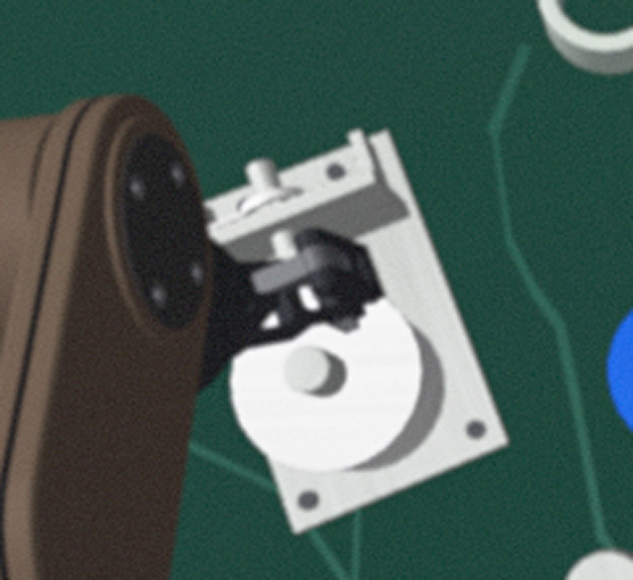

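The head is at about (0.584, 0.188), centre z ≈ 0.072 in arm coordinates; the two views agree within 1 mm and the rig geometry confirms it. I'll move above it and descend partway.

>>> move_arm:
  commands:
    - [0,0,0,22,9,0,0]
    - [0,0,0,44,18,0,0]
    - [0,0,0,66.5,27.3,0,0]
    - [0,0,0,66.5,27.3,0,0]
    - [0,0,0,66.5,27.3,-30,0]
    - [0,0,0,66.5,27.3,-60,0]
    - [0,0,0,66.5,27.3,-80,0]
    - [0,0,0,66.5,27.3,-80,0]
    - [0,0,0,66.5,27.3,-80,0]

```text
time: 10.1
eef_pos: [0.5829, 0.1877, 0.1109]
tcp_rot: [0.589, -0.394, -0.587, -0.392]
contact_force: [0.9, 0.4, 1.1]
opening: 0.996
```

```bash
python3 snap.py 8 170,90,320,230 50,150,290,370
```

```text
side 4.142857142857143
top 2.6363636363636362
10.2 [0.58463414 0.18806356 0.11315312] [ 0.24536151 -0.06345653  0.36319455] 1.0000852581091872 [ 0.14777041  0.27363018  1.8213398  -0.00447399  1.04295236 -1.81337997]
[[ 0.0042 -0.9239 -0.3826]
 [-0.0033 -0.3826  0.9239]
 [-1.     -0.0026 -0.0046]] 112.49399555648327
```

View pics/side8c.png

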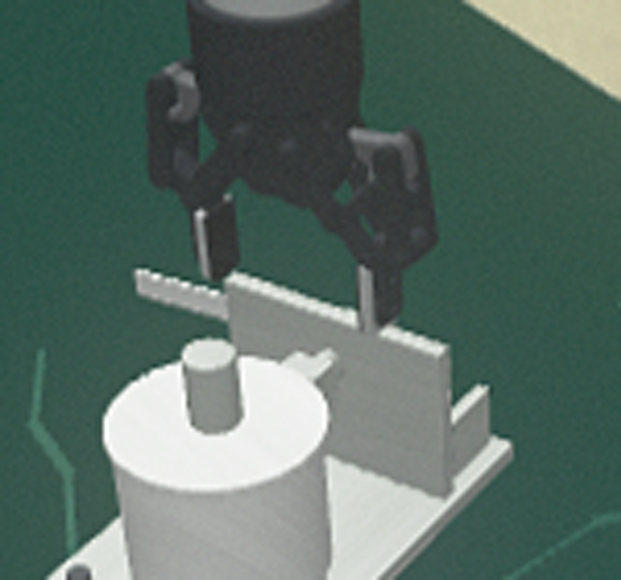

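View pics/top8c.png

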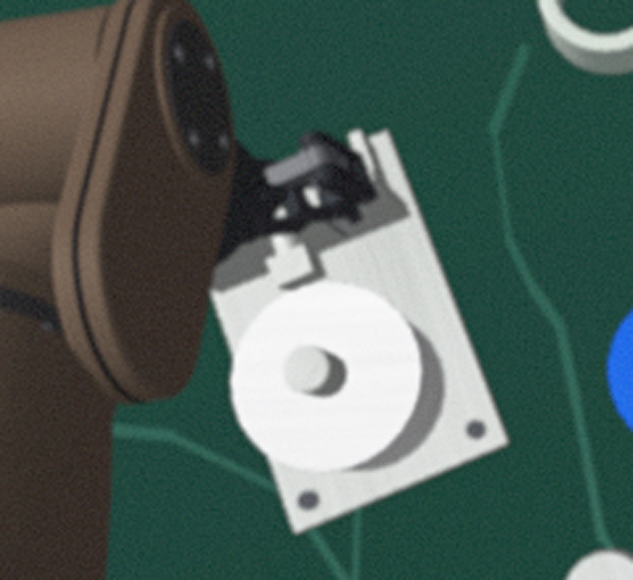

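The fingers straddle the head, the wide direction lies along the gap, and the cover is clear. I'll descend into the gap slowly.

>>> move_arm:
  commands:
    - [0,0,0,0,0,-10,0]
    - [0,0,0,0,0,-20,0]
    - [0,0,0,0,0,-30,0]
    - [0,0,0,0,0,-38,0]
    - [0,0,0,0,0,-38,0]

```text
time: 10.7
eef_pos: [0.5832, 0.1878, 0.0729]
tcp_rot: [0.589, -0.394, -0.587, -0.392]
contact_force: [-0.1, 0.0, 0.1]
opening: 0.999
```

>>> move_arm:
  commands:
    - [0,0,0,0,0,-8,0]
    - [0,0,0,0,0,-16,0]
    - [0,0,0,0,0,-22,0]
    - [0,0,0,0,0,-22,0]
    - [0,0,0,0,0,-22,0]

```text
time: 11.2
eef_pos: [0.5832, 0.1878, 0.0507]
tcp_rot: [0.589, -0.394, -0.587, -0.392]
contact_force: [0.1, 1.0, -0.5]
opening: 0.997
```

```bash
python3 snap.py 9 170,90,320,230 50,150,290,370
```

```text
side 4.142857142857143
top 2.6363636363636362
11.3 [0.58359384 0.18788043 0.05130918] [-0.56961043 -0.88359874 -0.2118759 ] 1.0061204602385367 [ 0.1477224   0.35723517  1.84532537 -0.0047862   0.93845063 -1.81281033]
[[ 1.100e-03 -9.239e-01 -3.826e-01]
 [-3.700e-03 -3.826e-01  9.239e-01]
 [-1.000e+00  4.000e-04 -3.900e-03]] 112.49230742991836
```

View pics/side9c.png

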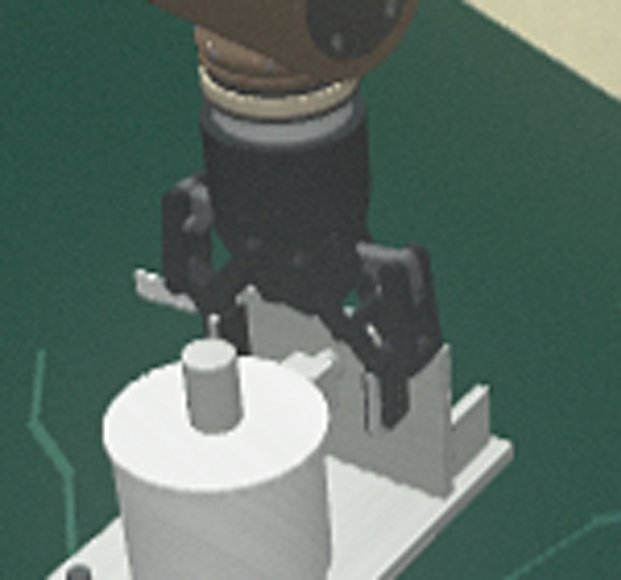

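View pics/top9c.png

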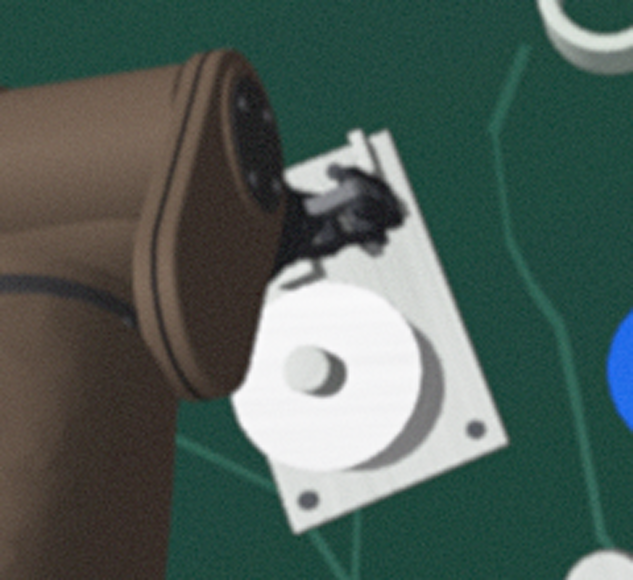

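The fingers are in the gap on both sides of the head with no contact. I'll close slowly.

>>> move_arm:
  commands:
    - [0,0,0,0,0,0,60]
    - [0,0,0,0,0,0,110]
    - [0,0,0,0,0,0,140]
    - [0,0,0,0,0,0,160]
    - [0,0,0,0,0,0,180]
    - [0,0,0,0,0,0,200]
    - [0,0,0,0,0,0,255]
    - [0,0,0,0,0,0,255]
    - [0,0,0,0,0,0,255]
    - [0,0,0,0,0,0,255]
  newtons: 60

```text
time: 12.3
eef_pos: [0.5834, 0.1884, 0.0516]
tcp_rot: [0.589, -0.394, -0.587, -0.392]
contact_force: [-3.6, 3.8, 4.0]
opening: 0.276
```

```bash
python3 snap.py 10 170,90,320,230 50,150,290,370
```

```text
side 4.142857142857143
top 2.6363636363636362
12.4 [0.58338531 0.18839447 0.05161333] [-2.56027249  5.0447052   5.47640925] 0.2738849319191316 [ 0.14821142  0.35682164  1.8452033  -0.00357349  0.93938422 -1.81284012]
[[ 6.000e-04 -9.240e-01 -3.824e-01]
 [-2.800e-03 -3.824e-01  9.240e-01]
 [-1.000e+00  5.000e-04 -2.800e-03]] 112.48086186485835
```

View pics/side10c.png

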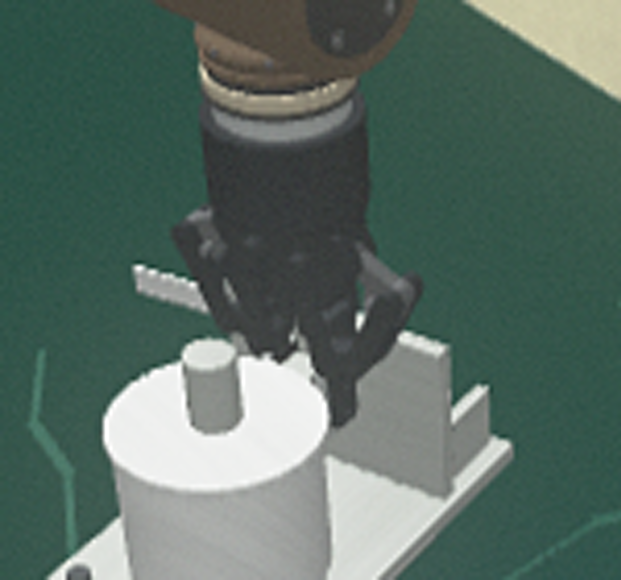

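The head is gripped: opening 0.275 stops at about 23–24 mm, a bit narrower than the 26 mm knob. I'll firm up the grip, then check over a couple of seconds that the spanner stays still and the cover is untouched.

>>> move_arm:
  commands:
    - [0,0,0,0,0,0,255]
    - [0,0,0,0,0,0,255]
    - [0,0,0,0,0,0,255]
    - [0,0,0,0,0,0,255]
    - [0,0,0,0,0,0,255]
  newtons: 90

```text
time: 12.9
eef_pos: [0.5834, 0.1885, 0.0517]
tcp_rot: [0.589, -0.394, -0.587, -0.392]
contact_force: [-3.1, 2.7, 4.5]
opening: 0.267
```

```bash
python3 snap.py 11 170,90,320,230 50,150,290,370
```

```text
side 4.142857142857143
top 2.6363636363636362
13.0 [0.58336338 0.18844474 0.05167808] [-2.90077734  3.50868772  4.34517417] 0.2691114586645178 [ 0.14822912  0.35676368  1.84513703 -0.00336285  0.93963833 -1.81277145]
[[ 5.000e-04 -9.241e-01 -3.822e-01]
 [-2.700e-03 -3.822e-01  9.241e-01]
 [-1.000e+00  6.000e-04 -2.600e-03]] 112.47079291907448
```

>>> move_arm:
  commands:
    - [0,0,0,0,0,0,255]
    - [0,0,0,0,0,0,255]
    - [0,0,0,0,0,0,255]
    - [0,0,0,0,0,0,255]
    - [0,0,0,0,0,0,255]
    - [0,0,0,0,0,0,255]
    - [0,0,0,0,0,0,255]
    - [0,0,0,0,0,0,255]
    - [0,0,0,0,0,0,255]
    - [0,0,0,0,0,0,255]
    - [0,0,0,0,0,0,255]
    - [0,0,0,0,0,0,255]

```text
time: 14.2
eef_pos: [0.5834, 0.1884, 0.0517]
tcp_rot: [0.589, -0.394, -0.587, -0.392]
contact_force: [-3.5, 2.9, 5.2]
opening: 0.266
```

>>> move_arm:
  commands:
    - [0,0,0,0,0,0,255]
    - [0,0,0,0,0,0,255]
    - [0,0,0,0,0,0,255]
    - [0,0,0,0,0,0,255]
    - [0,0,0,0,0,0,255]
    - [0,0,0,0,0,0,255]
    - [0,0,0,0,0,0,255]
    - [0,0,0,0,0,0,255]
    - [0,0,0,0,0,0,255]
    - [0,0,0,0,0,0,255]
    - [0,0,0,0,0,0,255]
    - [0,0,0,0,0,0,255]

```text
time: 15.4
eef_pos: [0.5833, 0.1885, 0.0517]
tcp_rot: [0.589, -0.394, -0.587, -0.392]
contact_force: [-2.7, 2.9, 4.3]
opening: 0.266
```

```bash
python3 snap.py 12 170,90,320,230 50,150,290,370
python3 - <<'E'
from plate import *
for n,rim in(("side",(.5131,.1535)),("top",(.5162,.1591))):
    r=plate(load(f"pics/{n}12.npz"),rim,.096); print(n,r,(np.array(rim)-r[0][0][:2])*1000)
g=lambda t:cv2.cvtColor(load(f"pics/side{t}.npz")["color"],cv2.COLOR_RGB2GRAY)[148:172,198:222].astype(np.float32)
for a,b in((0,7),(7,9),(9,10),(10,11),(11,12)): print(a,b,"spanner tip shift px",cv2.phaseCorrelate(g(a),g(b),cv2.createHanningWindow((24,24),cv2.CV_32F)))
E
```

```text
side 4.142857142857143
top 2.6363636363636362
15.5 [0.58338497 0.18846461 0.05173206] [-4.23009709  2.3246742   4.11519327] 0.2726246513441939 [ 0.14825311  0.35669851  1.84510467 -0.00335309  0.93965892 -1.81277514]
[[ 5.000e-04 -9.241e-01 -3.822e-01]
 [-2.700e-03 -3.822e-01  9.241e-01]
 [-1.000e+00  5.000e-04 -2.700e-03]] 112.472034000684
side ((array([0.51452547, 0.15404924, 0.05379542]), 56), np.int64(1299), np.float64(0.09407247402094365)) [-1.42546531 -0.54923716]
top ((array([0.51718796, 0.15951008, 0.05261018]), 55), np.int64(3533), np.float64(0.09622619766997065)) [-0.98795536 -0.41008101]
0 7 spanner tip shift px ((0.2114591217328261, 2.177996998717715), 1.1004467432697613)
7 9 spanner tip shift px ((-0.22035448212254316, 0.41246344924688394), 0.45957097080018783)
9 10 spanner tip shift px ((0.3008345875024272, -2.160232400843812), 0.4376328910390536)
10 11 spanner tip shift px ((0.34730358637583514, -0.32274385620968715), 1.0334691736433241)
11 12 spanner tip shift px ((-0.017063242547413537, -0.1111536741202297), 0.9571314578255018)
```

View pics/side12c.png

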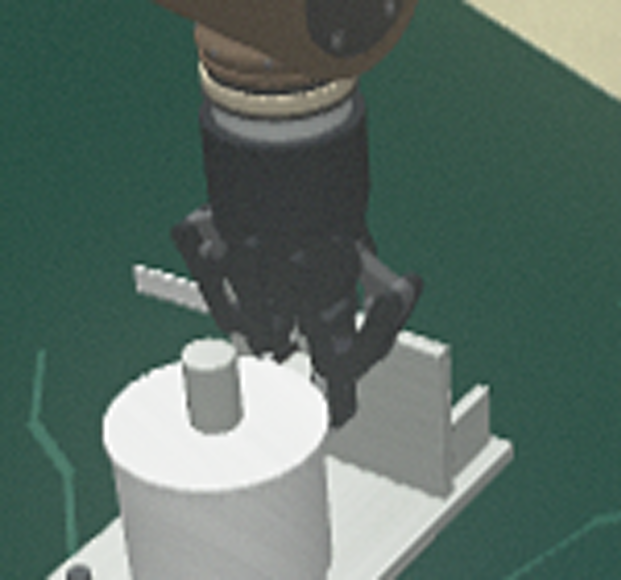

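The spanner sank about 2.6 px before the grip, moved back about 2.5 px as the jaws closed, and has since held still (0.1 px in 2.5 s). The cover has not moved. I'll hand in now.

```bash
python3 -c "
from plant import ctrl
print(ctrl.sign_off())"
```

```text
the job is handed in; nothing more can be done
None
```

I set the white aluminium cover on the mould and released it. Then I reached into the gap, gripped the bolt head across its side flats with a 90 N grip command, and handed in at about 15.5 s while still holding it.

**Cover:** It is seated, with the plate top at 0.096 m as expected. It sits 1.1 mm (top view) to 1.5 mm (side view) off the mould axis, against a limit of 5 mm. It looks level and did not move after release.

**Bolt:** The fingers stopped at an opening of about 0.27, which matches the 24 mm head. The grasp point is within about 1–2 mm of the measured head centre. Closing the jaws turned the head back a little, and the spanner tip then stayed still, moving 0.1 px in 2.5 s. Before the grip it had sunk about 2.6 px.

**Disagreements:**
- The raw positions from the side camera differed from the arm's by up to about 8 mm near the rig, more than the stated 2 mm. I cancelled this by comparing the held cover with the rim in the same view, and after that the two cameras agreed to about 1 mm.
- I could not read the finger force on the bolt directly. I judged it from the grip command, the finger stop and the still spanner.

I did not re-measure the bottle, tape roll or steel cylinder at the end, but the arm's path stayed clear of them.

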